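Draw the bottom slide tray out from under a stack of slide boxes

ROBOT

A 6-joint arm with a two-finger parallel gripper is mounted at the origin on the work surface. World frame = base frame: x ahead of the robot, y to its left, z up, the work surface at z = 0. Lengths are in m, angles in rad, forces in N, time in s.
With the tool pointing down it reaches from about 0.35 to 0.975 m from the base axis. Payload 4.9 kg.
Tool frame: the origin (TCP) lies where the fingers leave the gripper's body, on its centre line; the fingertips stand 73 mm ahead of it and the grasp point (between the pads) lies 54 mm ahead of it; z points along the fingers, y is the direction in which the jaws open and shut (so a half turn about z gives the same grasp; the last joint's range is limited). The gripper opens to 85 mm and grips with 20 to 120 N. Pads are 22 mm wide; open, the fingers measure 114 mm over their backs; the gripper's body (76 mm by 85 mm) begins 54 mm behind the grasp point. The pads swing forward as they close: fully open they stand 13 mm farther back than shut.
Start: joints at [1.038, 0.053, 1.613, -0, 1.476, -0.119], TCP at [0.251, 0.572, 0.304] pointing down, gripper open.
Joint ranges: [-3.01, 3.01], [-1.01, 2.22], [0.06, 2.58], [-1.02, 4.17], [0.09, 2.62], [-3.14, 3.14]. Speed limits (rad/s): [2.57, 2.57, 3.14, 3.14, 3.14, 3.14].

INTERFACE

Orientations are given as a rotation vector (axis times angle).
In Python, from station import monitor, vision, workorder gives the robot as it stands.
- The arm moves only by the tool arm_command, never from a script. Its argument "rows" is text: rows parted by semicolons, each of 6 numbers parted by spaces: the shift along the world's x, y, z in mm, then the turn, a rotation vector about the world's x, y, z in degrees. In form: tx ty tz wx wy wz; .... A call has 1 to 12 rows; each row is the pose to reach, as a shift and turn from the pose measured when the call began; what a row does not reach only later rows make up. A row lasts 1/8 s, in which the tool goes at most 62.5 mm and 10.7 degrees, less where a joint would pass 70% of its speed; a pose out of reach is approached as far as the arm can. A call with a gripper value outside its range is refused whole. "jaw" is the opening, from 0 (shut) to 1 (fully open), set as the call begins (left out, the last holds). The fingers move at their own pace and stop on an object; "squeeze" is the grip in N (left out, the last holds). Time passes only in rows, so rows that repeat a pose let the fingers close. It gives the time, the measured TCP pose, the force and the opening at its end, in the units of the state.
- monitor.get_obs(): the state, without advancing time (a new reading comes with each control period).
- vision.get_image(name): name is "scene" or "top"; returns a dict with "frame" (400x640x3 uint8, red, green, blue), "vfov" (degrees; the focal length in pixels is half the picture's height over the tangent of half this angle, whatever the lens; pixels are square), "cx", "cy" (the principal point, pixels), "distortion" ([k1, k2, p1, p2, k3] as OpenCV has them; the pictures are not rectified), "R" (3x3) and "t" (3): a world point X has camera coordinates R X + t. Camera axes: x right, y down, z forward; pixel columns grow to the right and rows downward; lengths in m; the calibration is good to about 2 mm. A picture is of the moment at which its call begins. There is no depth.
- workorder.finish_job(): hands the job in, once; it reports no verdict.
The state is a dict: "t": time; "q": joint angles; "dq": joint speeds; "effort": joint torques, N m; "tool_pos": TCP position; "tool_rot": TCP orientation; "contact_force": force on the tool from outside, world axes, zero at the start; "wrist_torque": the same for the moment, N m; "opening": finger opening in m.
Only numpy, scipy, OpenCV 4.12 (cv2) and the standard library are available. Lean on these libraries where they do the work, as an engineer would, in place of code of your own. Each camera call takes 0.05 s, during which the arm holds its last target. There are 200 camera calls.

TASK

Draw the flat metal slide tray out from under the stack of three slide boxes, leaving the boxes stacked upright behind the rack's cross bar without touching them; its end has only a rubber thumb pad to press on and slide it by until it can be gripped. Then set the tray down flat between the four corner blocks of the light box. The tray carries glass: touch and press it only lightly, just hard enough to make it slide, and set it down gently. Leave the other glassware alone.

Things in the scene. Friction and masses are not known exactly. Their poses are not given: they have to be found in the camera images.
- rack: Fixed grey tray rack. Origin: on the bench, on the rack's centre line; +x along the tray, -x is the way the tray is drawn out, z up. Floor plate 300 x 96 mm, x = -175 to +125, top at z = 6. The tray slides on the plate and under the boxes with friction about 0.26 to 0.40 (varies). Total load of tray on rack must stay below 36 N (7 to 10 N at rest); a hard touch-down counts too.
- rail_end (a point): Point on the rack's centre line where its two guide rails end (rack x = -46 mm, z = 6, on the floor plate; axes as the rack's). From here towards +x rails 14 mm wide stand at y = +-34 to +-48, tops 11 mm above the plate, 1 mm above the tray's top, so its sides cannot be gripped there. Towards -x the plate is bare for 129 mm and the tray can be gripped across its width.
- bar (a point): Middle of the underside of the rack's dark steel cross bar (rack x = 20 mm, z = 19; axes as the rack's): bar 8 mm thick along x, 20 mm high, on posts at the rails. The tray (top at z = 16) slides under it; the boxes cannot pass.
- tray_center (a point): Centre (half-way up) of the loose aluminium slide tray, 160 x 64 x 10 mm (x, y, z), 190 g, between the rails (2 mm play each side), boxes on its +x half. x along its length, parallel to the rack's at the start; z up.
- tray_end (a point): On the tray's top face at its free (-x) end, 50 mm towards -x from the tray's centre, 30 mm from the end edge, about 34 mm from the bar; no handle. A firm black domed rubber thumb pad, up to 52 mm across, is centred here; its apex stands 1.5 to 8.5 mm above this point (differs each time, not measured: feel for it). It is too low and sloping to pinch; friction about 1.
- tray: The same tray, origin at the centre of its underside. Closed fingertips pressed down on the pad with about 10 to 16 N drag the tray along (lighter and they slip); over about 20 N is too hard. Touch down slowly (10 mm/s). Once about 40 mm has come past the rails, the end can be gripped by its sides and drawn slowly (40 mm/s) the rest of the way, then regripped at its middle.
- box0_center (a point): Centre (half-way up) of the lowest of the three loose wooden slide boxes, 80 x 56 x 22 mm (x, y, z), 165 to 290 g, stacked flat in line with the tray. x along its length, z up. Rests on the tray 3 to 14 mm behind the cross bar; it rides along until it meets the bar and drops 10 mm to the rack's floor once the tray is out.
- box1_center (a point): Centre (half-way up) of the middle of the three loose wooden slide boxes, 80 x 56 x 22 mm (x, y, z), 165 to 290 g, stacked flat in line with the tray. x along its length, z up. Rests on the lowest box.
- box2_center (a point): Centre (half-way up) of the top of the three loose wooden slide boxes, 80 x 56 x 22 mm (x, y, z), 165 to 290 g, stacked flat in line with the tray. x along its length, z up. Rests on the middle box.
- light_box: Fixed white light box, 216 x 104 x 22 mm, on the bench; origin under its centre, x along its length, z up.
- bed (a point): Middle of the light box's flat top, 22 mm above the bench; x along its length, z up. Black L-shaped corner blocks, 6 mm high and 6 mm thick, leave a bed of 168 x 72 mm centred here for the tray (4 mm play all round), tray length along x, either way round. The long sides are open for the fingers between x = -64 and +64.
- reagent_bottle: Bystander: amber bottle, 52 mm across, 120 mm high, origin under its centre.
- dish: Bystander: shallow glass dish, 90 mm across, 18 mm high, origin under its centre.
- jar: Bystander: glass jar, 48 mm across, 70 mm high, origin under its centre.
Things that resemble listed ones, but are neither listed nor needed, are in the scene too. Leave any orange or pink look-alike of the part that bears box0_center alone.

How it is judged:
By the outcome, as a careful person would: the job done as asked, in the order asked, and still so for the second after the job is handed in, with the robot touching nothing.
It also fails if it takes over 72 s, if anything falls off the work surface, if the arm or the gripper's body presses on something with over 40 N, if the wrist force passes 120 N, or if a joint passes its speed limit or range.

## Working session

There is one attempt and no reset: what is moved stays moved. The work goes in short steps, Python scripts to look and compute and a tool call to move; the robot and the scene stay as the last step left them, time stands still between calls to the robot, and variables do not carry over. Pictures are saved under pics/ and viewed, about 8 in all and at most 12, crops included, and the job is handed in when it is done.

Besides the shell and the picture viewer there is one more tool, called after "Request:" as name(argument=value, ...), one argument or row to a line, values as JSON. arm_command: Moves the arm, as the interface text tells. Its arguments: {"type":"object","properties":{"rows":{"type":"string"},"jaw":{"type":"number"},"squeeze":{"type":"number"}},"required":["rows"]}

```bash
mkdir -p pics
cat > h.py <<'E'
import numpy as np, cv2
from station import monitor, vision, workorder
def cam(n):
    im=vision.get_image(n); f=200/np.tan(np.radians(im["vfov"])/2)
    im["K"]=np.array([[f,0,im["cx"]],[0,f,im["cy"]],[0,0,1]]); im["D"]=np.array(im["distortion"],float)
    im["R"]=np.array(im["R"]);im["t"]=np.array(im["t"]); return im
def ray(im,uv):
    p=cv2.undistortPoints(np.array(uv,float).reshape(-1,1,2),im["K"],im["D"]).reshape(-1,2)
    d=np.c_[p,np.ones(len(p))]@im["R"]; return -im["R"].T@im["t"],d
def plane(im,uv,z):
    o,d=ray(im,uv); return o+d*((z-o[2])/d[:,2])[:,None]
def proj(im,X):
    return cv2.projectPoints(np.array(X,float).reshape(-1,1,3),cv2.Rodrigues(im["R"])[0],im["t"],im["K"],im["D"])[0].reshape(-1,2)
def save(im,n): cv2.imwrite("pics/"+n,im["frame"][:,:,::-1])
E
python3 - <<'E'
from h import *
for n in("scene","top"):
    c=cam(n); s=c["frame"]; cv2.imwrite(f"pics/{n}0.png",s[:,:,::-1]); print(n,-c["R"].T@c["t"],c["R"][2],c["K"][0,0])
    np.savez(n+"0.npz",**{k:c[k] for k in("frame","K","D","R","t")})
print(monitor.get_obs())
E
```

```text
scene [1.07235644 0.35249549 0.62402728] [-0.63362986 -0.41965192 -0.64992728] 390.42212523513336
top [ 0.39282015 -0.00771522  1.09593533] [ 0.09149826 -0.01065735 -0.99574821] 383.22947993088076
{'t': 0.1, 'q': array([ 1.03805882e+00,  5.33382156e-02,  1.61417298e+00, -5.37127830e-06,
        1.47600385e+00, -1.19017756e-01]), 'dq': array([-0.00038727, -0.00099679, -0.00327155,  0.00097253,  0.00023554,
       -0.00120094]), 'effort': array([ 3.16586884e-04, -3.94905496e+01, -3.71361852e+01, -8.14753389e-05,
        3.93859606e-03,  9.31481239e-07]), 'tool_pos': array([0.25105037, 0.57188909, 0.30274672]), 'tool_rot': array([-6.45118187e-01, -3.07401757e+00,  2.86290170e-03]), 'contact_force': array([ 0.25229074,  1.60638205, -0.09542646]), 'wrist_torque': array([-0.00434164, -0.02547081, -0.00271491]), 'opening': 0.08529812647717726}
```

View pics/top0.png

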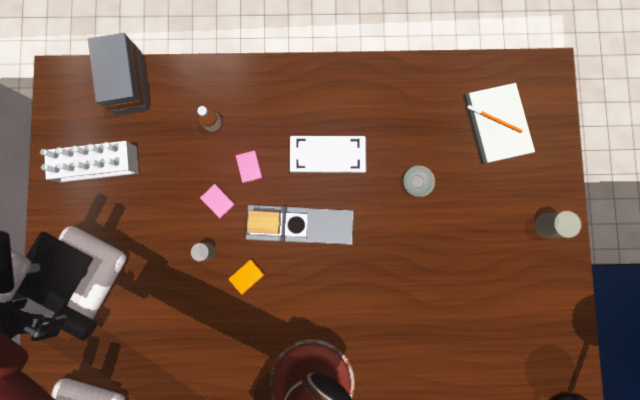

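View pics/scene0.png

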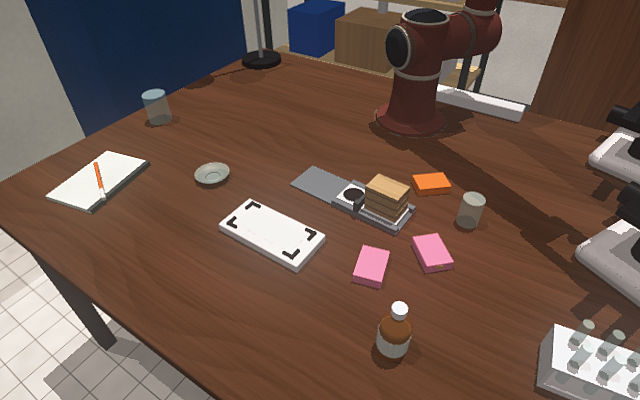

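The top view shows the rack at (247–353, 207–243). The tray's free half, with its black pad at (296,225), is to the right of the bar at (284,223), and the wooden stack is at (264,222). The light box is at (328,154). The pink items at (249,167) and (217,200) and the orange one at (246,277) are look-alikes lying on the bench. The boxes I want are the wooden-coloured stack on the rack behind the bar. I'll confirm this in an enlarged crop.

Run:
```python
from h import *
T=np.load("top0.npz"); T={k:T[k] for k in T}
S=np.load("scene0.npz"); S={k:S[k] for k in S}
a=cv2.resize(T["frame"][125:255,230:380],None,fx=4.6,fy=4.6,interpolation=cv2.INTER_CUBIC)
cv2.imwrite("pics/topcrop.png",a[:,:,::-1])
hsv=cv2.cvtColor(T["frame"],cv2.COLOR_RGB2HSV)
def big(m,box,nm,z):
    k=np.zeros_like(m);x0,y0,x1,y1=box;k[y0:y1,x0:x1]=m[y0:y1,x0:x1]
    c=max(cv2.findContours(k,cv2.RETR_EXTERNAL,cv2.CHAIN_APPROX_NONE)[0],key=cv2.contourArea)
    P=plane(T,c.reshape(-1,2),z)[:,:2]*1000
    r=cv2.minAreaRect(P.astype(np.float32)); print(nm,cv2.boundingRect(c),"mm",np.round(r[0],1),np.round(r[1],1),round(r[2],2))
    return r
V,Sa,H=hsv[...,2],hsv[...,1],hsv[...,0]
notwood=((Sa<90)&(V>90)).astype(np.uint8)*255
big(notwood,(280,125,375,180),"lightbox",.022)
big(notwood,(290,200,360,250),"rack+tray(z6)",.006)
wh=((V>200)&(Sa<60)).astype(np.uint8)*255
big(wh,(284,205,315,245),"tray free z16",.016)
blk=((V<70)).astype(np.uint8)*255
big(blk,(288,212,306,236),"pad z20",.020)
box=((H>10)&(H<26)&(Sa>100)&(V>170)).astype(np.uint8)*255
big(box,(240,205,283,240),"box top z82",.082)
# row profiles for tray
for v in(215,225,235): print(v,[tuple(x) for x in T["frame"][v,276:316:2]][:20])
```

```text
lightbox (289, 135, 78, 39) mm [633.5 -58.3] [219.1 110.1] 88.96
rack+tray(z6) (290, 207, 64, 38) mm [431.4 -36. ] [181.5 100.3] 86.12
tray free z16 (285, 213, 23, 24) mm [434.8  34.6] [61.9 64.7] 88.84
pad z20 (289, 217, 15, 16) mm [434.6  34.4] [39.3 42. ] 89.0
box top z82 (247, 211, 33, 22) mm [441.5 117.9] [82.7 55.5] 85.0
215 [(np.uint8(235), np.uint8(192), np.uint8(118)), (np.uint8(231), np.uint8(186), np.uint8(113)), (np.uint8(169), np.uint8(156), np.uint8(151)), (np.uint8(193), np.uint8(193), np.uint8(197)), (np.uint8(103), np.uint8(103), np.uint8(105)), (np.uint8(236), np.uint8(236), np.uint8(240)), (np.uint8(249), np.uint8(248), np.uint8(251)), (np.uint8(248), np.uint8(248), np.uint8(251)), (np.uint8(247), np.uint8(247), np.uint8(250)), (np.uint8(244), np.uint8(245), np.uint8(248)), (np.uint8(231), np.uint8(231), np.uint8(236)), (np.uint8(242), np.uint8(243), np.uint8(246)), (np.uint8(246), np.uint8(247), np.uint8(249)), (np.uint8(248), np.uint8(248), np.uint8(250)), (np.uint8(247), np.uint8(247), np.uint8(250)), (np.uint8(245), np.uint8(245), np.uint8(248)), (np.uint8(177)
[... 1334 characters left out ...]
uint8(218), np.uint8(217), np.uint8(224)), (np.uint8(235), np.uint8(235), np.uint8(239)), (np.uint8(241), np.uint8(241), np.uint8(244)), (np.uint8(245), np.uint8(245), np.uint8(248)), (np.uint8(246), np.uint8(246), np.uint8(248)), (np.uint8(245), np.uint8(245), np.uint8(248)), (np.uint8(246), np.uint8(246), np.uint8(248)), (np.uint8(246), np.uint8(246), np.uint8(249)), (np.uint8(246), np.uint8(247), np.uint8(249)), (np.uint8(246), np.uint8(247), np.uint8(249)), (np.uint8(200), np.uint8(200), np.uint8(207)), (np.uint8(181), np.uint8(180), np.uint8(188)), (np.uint8(181), np.uint8(180), np.uint8(188)), (np.uint8(181), np.uint8(182), np.uint8(190)), (np.uint8(181), np.uint8(184), np.uint8(189))]
```

View pics/topcrop.png

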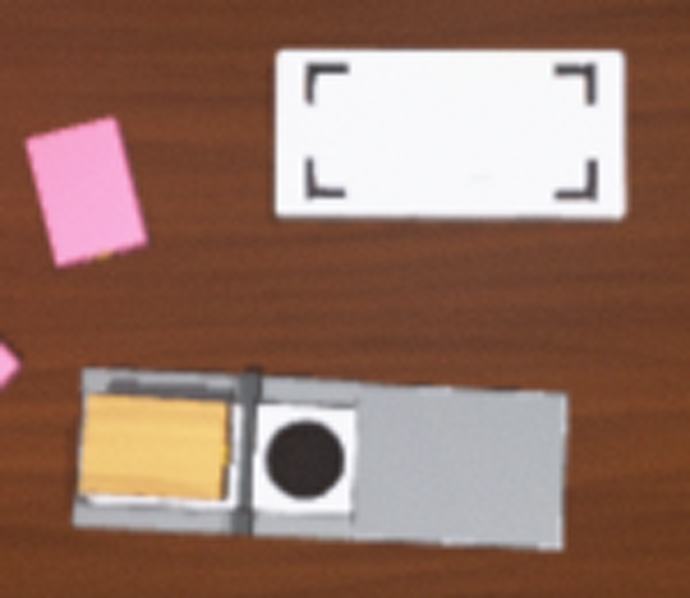

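```bash
cat > m.py <<'E'
from h import *
def edge(T,g,rng,ax,z,lo,hi,lvl,rev=False):
    # subpixel crossing along rows(ax=0: scan v for each u) of gray level lvl, returns world points
    out=[]
    for k in rng:
        s=(g[lo:hi,k] if ax==0 else g[k,lo:hi]).astype(float)
        if rev: s=s[::-1]
        i=np.where((s[:-1]<lvl)!=(s[1:]<lvl))[0]
        if len(i)==0: continue
        i=i[0]; p=i+(lvl-s[i])/(s[i+1]-s[i]); p=(hi-1-p) if rev else lo+p
        out.append((k,p) if ax==0 else (p,k))
    P=plane(T,out,z)[:,:2]*1000
    vx,vy,x0,y0=cv2.fitLine(P.astype(np.float32),cv2.DIST_HUBER,0,.01,.01).ravel()
    return np.array([x0,y0]),np.degrees(np.arctan2(vy,vx)),P
E
python3 - <<'E'
from m import *
T=np.load("top0.npz"); T={k:T[k] for k in T}
g=cv2.cvtColor(T["frame"],cv2.COLOR_RGB2HSV); b=T["frame"][...,2]
e=lambda *a,**k:(lambda r:(np.round(r[0],1),round(float(r[1]),2)))(edge(T,b,*a,**k))
print("rack far edge", e(range(312,350),0,.006,200,222,105))
print("rack near edge",e(range(312,350),0,.006,230,252,105,rev=True))
print("rack end edge", e(range(214,240),1,.006,340,365,105,rev=True))
print("lb far", e(range(296,360),0,.022,125,142,130))
print("lb near",e(range(296,360),0,.022,165,185,130,rev=True))
print("lb left",e(range(142,168),1,.022,280,296,130))
print("lb right",e(range(142,168),1,.022,360,376,130,rev=True))
print("tray end",e(range(216,236),1,.016,303,318,215))
m=((b<150)).astype(np.uint8)*255
k=np.zeros_like(m);k[137:170,294:362]=m[137:170,294:362]
ys,xs=np.nonzero(k); print(len(xs))
P=plane(T,np.c_[xs,ys],.028)[:,:2]*1000; r=cv2.minAreaRect(P.astype(np.float32)); print("blocks",r, "expect 180x84")
# blobs: bystanders; scene cross-check of points
S=np.load("scene0.npz"); S={k:S[k] for k in S}
sb=S["frame"]; hs=cv2.cvtColor(sb,cv2.COLOR_RGB2HSV)
m=(hs[...,2]<75).astype(np.uint8); k=np.zeros_like(m);k[180:205,340:368]=m[180:205,340:368]
n,l,st,ce=cv2.connectedComponentsWithStats(k); i=1+np.argmax(st[1:,4]); print("pad scene",st[i],ce[i],plane(S,ce[i],.019)*1000)
cs=ce[i]
k=np.zeros_like(b);k[212:236,288:306]=(b[212:236,288:306]<120)
n,l,st,ce=cv2.connectedComponentsWithStats(k); i=1+np.argmax(st[1:,4]); print("pad top",st[i],ce[i],plane(T,ce[i],.019)*1000)
for n,uv in(("bottle",(204,111)),("dish",(419,181)),("jar",(202,252))): print(n,plane(T,uv,{"bottle":.12,"dish":.01,"jar":.07}[n])*1000)
E
```

```text
rack far edge (array([477.7, -62.7], dtype=float32), 86.63)
rack near edge (array([380.1, -66.6], dtype=float32), 86.04)
rack end edge (array([ 426.2, -125.3], dtype=float32), -5.06)
lb far (array([687.7, -64.9], dtype=float32), 88.83)
lb near (array([581.7, -42. ], dtype=float32), 88.5)
lb left (array([641.7,  50.2], dtype=float32), -1.03)
lb right (array([ 634. , -167.1], dtype=float32), -1.52)
tray end (array([427.9,   9.4], dtype=float32), 4.38)
94
blocks ((634.9401245117188, -59.607940673828125), (175.55018615722656, 80.68804931640625), 88.96467590332031) expect 180x84
pad scene [344 188  20  13 180] [352.72777778 193.76111111] [[440.14152127  34.01739496  19.        ]]
pad top [288 217  17  16 218] [295.81192661 224.44495413] [[434.72900795  34.99577725  19.        ]]
bottle [[730.97359433 265.33672185 120.        ]]
dish [[ 552.49341715 -319.53513526   10.        ]]
jar [[364.83510099 282.38505275  70.        ]]
```

Measurements: the rack's yaw is about 86.3°, and its centre line passes through (429,-64). The pad is at about (436,35) and the bar at y≈69, so they are 34 mm apart as described. The bed is at about (634.8,-59) with a yaw of about 88.8°. First move: go over the pad, closing the jaws and turning −70°.

Request:
arm_command(
  rows="18 -54 0 0 0 -7; 37 -107 0 0 0 -14; 55 -161 0 0 0 -21; 74 -215 0 0 0 -28; 92 -268 0 0 0 -35; 111 -322 0 0 0 -42; 129 -376 0 0 0 -49; 148 -430 -20 0 0 -56; 166 -483 -40 0 0 -63; 185 -537 -60 0 0 -70; 185 -537 -110 0 0 -70; 185 -537 -150 0 0 -70",
  jaw=0,
)

```text
t: 1.6
tool_pos: [0.4355, 0.0339, 0.1508]
tool_rot: [-2.293, -2.144, 0.003]
contact_force: [0.3, 0.3, -0.6]
opening: 0.0003
```

Request:
arm_command(
  rows="0 1 -20 0 0 0; 0 1 -38 0 0 0; 0 1 -47 0 0 0; 0 1 -50 0 0 0; 0 1 -51 0 0 0; 0 1 -51 0 0 0",
)

```text
t: 2.35
tool_pos: [0.436, 0.0349, 0.1005]
tool_rot: [-2.294, -2.145, 0.001]
contact_force: [0.1, 0.5, -0.0]
opening: -0.0004
```

Run:
```python
from m import *
o=monitor.get_obs(); print(o["tool_pos"],o["contact_force"],o["wrist_torque"])
S=cam("scene"); T=cam("top")
tip=[*o["tool_pos"][:2],o["tool_pos"][2]-.073]; print(proj(S,[tip]),proj(T,[tip]))
a=cv2.resize(S["frame"][130:250,300:440],None,fx=5,fy=5,interpolation=cv2.INTER_CUBIC)
cv2.imwrite("pics/s1.png",a[:,:,::-1])
```

```text
[0.43601174 0.03486214 0.10049285] [ 0.07572808  0.48588237 -0.03596461] [-0.0026338  -0.02751253 -0.0141177 ]
[[354.04454539 190.1973702 ]] [[295.72983045 223.86685788]]
```

View pics/s1.png

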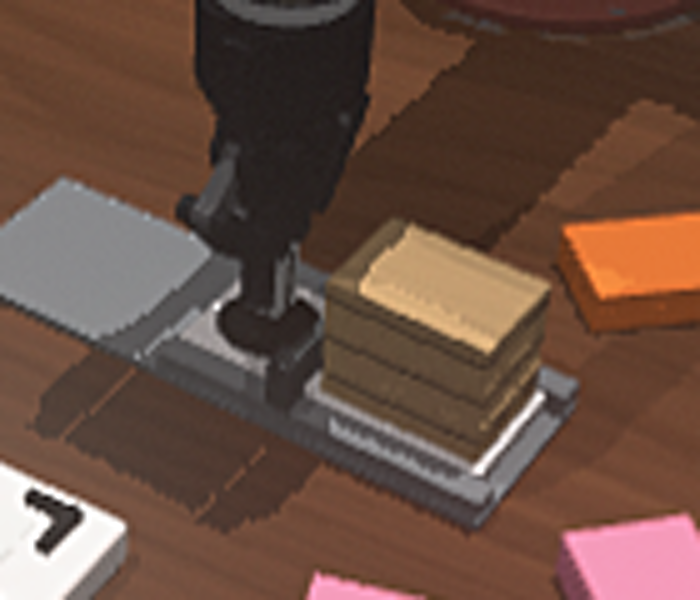

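The closed fingertips stand just over the pad at crop (265,310), with the boxes clear behind the bar. Next I feel for the apex, slowly.

Request:
arm_command(
  rows="0 0 -1.2 0 0 0; 0 0 -2.4 0 0 0; 0 0 -3 0 0 0",
)

```text
t: 2.82
tool_pos: [0.4359, 0.0349, 0.0973]
tool_rot: [-2.294, -2.144, 0.002]
contact_force: [-0.7, 0.6, -0.6]
opening: 0.0002
```

Request:
arm_command(
  rows="0 0 -1.2 0 0 0; 0 0 -2 0 0 0",
)

```text
t: 3.08
tool_pos: [0.4361, 0.0349, 0.0962]
tool_rot: [-2.293, -2.144, 0.003]
contact_force: [-5.4, 0.1, 11.3]
opening: 0.0003
```

Request:
arm_command(
  rows="0 0 -1 0 0 0; 0 -1 -1.1 0 0 0; -0.2 -3 -1.1 0 0 0; -0.4 -6 -1.1 0 0 0",
)

```text
t: 3.58
tool_pos: [0.4368, 0.0296, 0.0963]
tool_rot: [-2.293, -2.144, -0.003]
contact_force: [-0.2, 4.1, 5.0]
opening: -0.0004
```

Request:
arm_command(
  rows="0 0 -1.2 0 0 0; 0 0 -1.8 0 0 0; 0 0 -1.8 0 0 0",
)

```text
t: 3.95
tool_pos: [0.4372, 0.0296, 0.0962]
tool_rot: [-2.293, -2.144, -0.001]
contact_force: [-6.8, 1.2, 13.6]
opening: 0.0003
```

Run:
```python
from m import *
o=monitor.get_obs(); print(o["tool_pos"],o["contact_force"],o["wrist_torque"])
T=cam("top"); S=cam("scene"); save(T,"t2.png")
b=T["frame"][...,2]
A=np.load("top0.npz")["frame"][...,2]
for v in(217,220,228,232,234): print(v,A[v,300:316],b[v,300:316])
```

```text
[0.43716523 0.02955724 0.09620856] [-6.83863851  1.18369617 13.58454635] [0.07613501 1.14702692 0.00471544]
217 [147 212 245 250 251 251 249 205 180 182 184 185 186 186 184 185] [ 76  75  74  73  74  75  75  75  73  75  69  73 111  82  51  48]
220 [ 44  44  56 131 239 250 249 222 188 185 185 187 186 187 187 189] [ 82  81  82  80  83  83  85  85  82  88  85  79 142  96  54  50]
228 [ 43  45  44  77 187 243 229 198 189 188 186 188 185 188 187 187] [47 48 44 46 46 47 48 47 47 47 43 59 57 51 47 44]
232 [150 230 247 250 251 249 192 179 187 188 187 189 187 189 187 186] [45 43 43 42 44 43 42 43 41 38 46 79 61 49 42 44]
234 [250 250 251 250 250 249 208 184 187 186 189 188 188 190 186 189] [40 39 37 38 38 39 37 39 39 36 46 75 60 45 45 45]
```

Request:
arm_command(
  rows="-1 0 -1.8 0 0 0; -1.1 -1.5 -1.9 0 0 0; -1.3 -4 -1.9 0 0 0; -1.5 -7 -1.9 0 0 0; -1.7 -10 -1.9 0 0 0",
)

```text
t: 4.68
tool_pos: [0.4372, 0.0205, 0.0961]
tool_rot: [-2.294, -2.143, -0.009]
contact_force: [1.3, 6.1, 6.2]
opening: -0.0003
```

Run:
```python
from m import *
o=monitor.get_obs(); print(o["tool_pos"],o["contact_force"],o["wrist_torque"])
S=cam("scene")
a=cv2.resize(S["frame"][150:240,300:420],None,fx=6,fy=6,interpolation=cv2.INTER_CUBIC)
cv2.imwrite("pics/s2.png",a[:,:,::-1])
```

```text
[0.43716025 0.0205133  0.09614343] [1.28104084 6.13650314 6.23293747] [ 1.02121966 -0.07049716 -0.00246114]
```

View pics/s2.png

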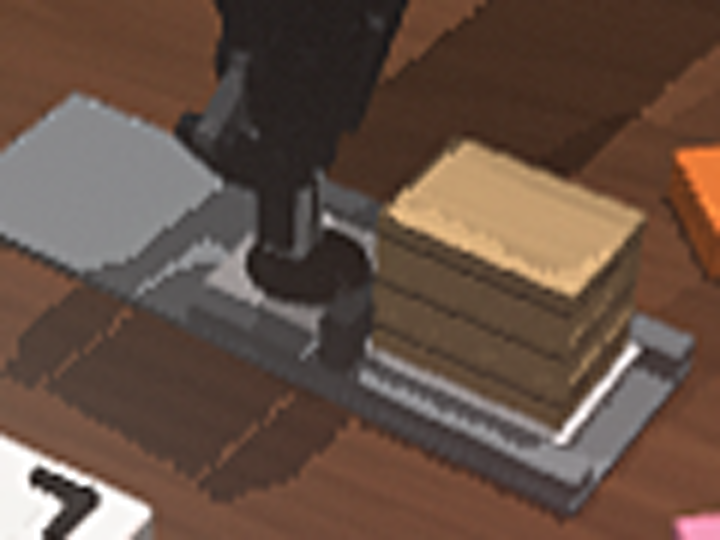

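Run:
```python
from m import *
S0=np.load("scene0.npz"); S0={k:S0[k] for k in S0}
S=cam("scene")
print(plane(S,[(409,209),(406.7,208.3)],.016)*1000)
for n,s in(("0",S0),("1",S)):
    f=s["frame"]; m=((f.max(2)<75)).astype(np.uint8)
    k=np.zeros_like(m);k[192:202,336:370]=m[192:202,336:370]
    for v in(195,196,197,198): print(n,v,f[v,338:368].max(1))
    b=f[...,2]
    for v in(206,209,212): print(n,v,b[v,395:416])
d=np.array([.066,.998,0]); p=np.array([.436,.035,.02])
print(proj(S,[p,p-d*.005,p-d*.01,p-d*.015]))
```

```text
[[416.07805199 167.24140744  16.        ]
 [416.6569607  161.85913865  16.        ]]
0 195 [243 248 243 245 255 156  44  54  62  63  65  60  62  64  64  63  63  64
  63  65  61  64  61  63  84  97  98  98  98 100]
0 196 [251 244 242 243 251 203  91  48  58  61  63  62  63  64  64  62  64  65
  60  63  61  61  65  84  99  99  92  87  95 101]
0 197 [243 251 246 243 246 255 213  62  47  57  61  63  63  63  63  63  64  63
  62  61  60  66  84  99  99  96  72  77  79  90]
0 198 [166 241 238 251 247 249 255 183  59  44  53  59  60  61  62  61  64  60
  66  64  63  84  99  98  96  75  63 105  88  73]
0 206 [ 59  55  57  64  54  49  48  58  61  83  48  37  84 152 146 143 143 146
 152 150  91]
0 209 [ 54  56  53  50  55  60  91  65  52  43  49 140 255 219  60  50  69  97
  89  53  56]
0 212 [ 59  59  56  72  80  47  43  48  70 173 247 159  81  93  88  57  57  66
  89  52  49]
1 195 [155 161 172  64  41  49  51  50  49  47  47  47  48  47  47  46  47  45
  51  47  47  45  40  54  86  92  96  96  96  96]
1 196 [157 158 164 127  41  43  49  46  48  47  48  47  47  47  48  47  48  47
  55  49  46  45  47  48  62  77  86  91  97  98]
1 197 [161 158 161 171  81  49  42  45  49  47  48  48  48  48  49  49  49  46
  48  57  50  47  56  57  79  84  70  75  86  91]
1 198 [147 156 163 166 145 114  46  42  46  47  45  49  45  48  47  48  48  45
  58  55  56  59  66  61  89  97  96  79  71  76]
1 206 [ 74  52  45  52  55  61  81  49  41  67 116 104 120 126 127 125 125 127
 132 130  83]
1 209 [ 50  53  70  84  64  45  44  61 164 247 192  67  50  54  57  54  70  98
  90  52  52]
1 212 [ 72  76  47  44  46  67 172 227 110  95 120 128 126  90  90  55  58  64
  89  53  47]
[[353.95159528 192.62189088]
 [352.18032697 191.82928153]
 [350.41762683 191.04053782]
 [348.66344265 190.25563592]]
```

The tray moved about 6.5 mm and the tips slipped about 8 mm towards its leading side, because the pressure fell while dragging. I'll lift, re-centre, and press with the x coupling compensated.

Request:
arm_command(
  rows="0 0 2 0 0 0; 0 2 4 0 0 0; -1.7 9 4 0 0 0; -1.7 9 2.5 0 0 0; -1.7 9 1.3 0 0 0; -1.7 9 0.6 0 0 0",
)

```text
t: 5.52
tool_pos: [0.4353, 0.0292, 0.0965]
tool_rot: [-2.294, -2.143, -0.008]
contact_force: [1.3, 0.2, 1.1]
opening: 0.0001
```

Request:
arm_command(
  rows="-0.3 0 -0.8 0 0 0; -0.6 0 -1.6 0 0 0; -0.6 0 -1.6 0 0 0",
)

```text
t: 5.9
tool_pos: [0.4354, 0.0292, 0.0963]
tool_rot: [-2.294, -2.143, -0.009]
contact_force: [-3.4, 0.9, 9.9]
opening: 0.0
```

Request:
arm_command(
  rows="-1.3 0 -2.3 0 0 0; -1.4 -1.5 -2.4 0 0 0; -1.5 -3.5 -2.5 0 0 0; -1.6 -5.5 -2.6 0 0 0",
)

```text
t: 6.4
tool_pos: [0.4353, 0.0257, 0.0962]
tool_rot: [-2.293, -2.139, -0.019]
contact_force: [-4.0, 12.6, 14.5]
opening: -0.0
```

Request:
arm_command(
  rows="-1.9 -3 -2.4 0 0 0; -2 -5.5 -2.5 0 0 0; -2.2 -8 -2.5 0 0 0; -2.4 -10.5 -2.5 0 0 0",
)

```text
t: 6.9
tool_pos: [0.435, 0.0163, 0.096]
tool_rot: [-2.295, -2.138, -0.029]
contact_force: [0.8, 6.8, 8.5]
opening: -0.0003
```

```bash
cat >> m.py <<'E'
S0=np.load("scene0.npz"); S0={k:S0[k] for k in S0}
def far(S):
    # tray's hidden (+x) end edge in scene: outer edge half-level crossing, world y at z=.016
    out=[]
    for s in (S0,S):
        b=s["frame"].astype(int).min(2); ys=[]
        for v in range(205,215):
            r=b[v,375:414]; p=int(r.argmax())
            if r[p]<190: continue
            w=slice(max(p-2,0),p+3); u=375+(np.arange(len(r))[w]*r[w]).sum()/r[w].sum()
            ys.append((v,u))
        out.append(dict(ys))
    c=[out[1][v]-out[0][v] for v in out[0] if v in out[1]]
    return [round(x,1) for x in c], -np.median(c)*5/2.38
E
python3 - <<'E'
from m import *
S=cam("scene"); print(far(S)); print(monitor.get_obs()["tool_pos"])
a=cv2.resize(S["frame"][150:240,300:420],None,fx=6,fy=6,interpolation=cv2.INTER_CUBIC); cv2.imwrite("pics/s3.png",a[:,:,::-1])
E
```

```text
([], np.float64(nan))
[0.43498038 0.01606165 0.09599352]
  return _methods._mean(a, axis=axis, dtype=dtype,
  ret = ret.dtype.type(ret / rcount)
```

View pics/s3.png

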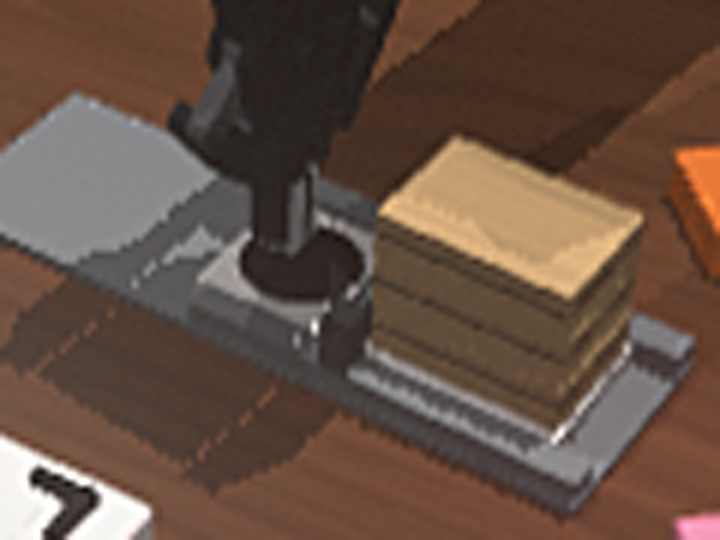

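Run:
```python
from m import *
from scipy.spatial.transform import Rotation as Ro
o=monitor.get_obs(); R=Ro.from_rotvec(o["tool_rot"]).as_matrix(); print(o["tool_rot"],"z",R[:,2],"y",R[:,1])
z=R[:,2]; print("corr deg",np.degrees(np.cross(z,[0,0,-1])))
S=cam("scene")
def le(s,v):
    r=s["frame"][v,334:352].max(1).astype(float); hi=r[:4].max(); i=np.where(r<hi*.55)[0][0]; return 334+i-1+(r[i-1]-hi*.55)/(r[i-1]-r[i])
print([(v,round(le(S0,v),2),round(le(S,v),2)) for v in range(192,199)])
```

```text
[-2.29514928 -2.13798234 -0.02848557] z [ 0.01001976  0.01588847 -0.99982356] y [ 0.99744491 -0.07088707  0.00886944]
corr deg [-0.91034226  0.5740901   0.        ]
[(192, np.float64(343.78), np.float64(334.42)), (193, np.float64(343.66), np.float64(334.45)), (194, np.float64(343.55), np.float64(339.51)), (195, np.float64(343.46), np.float64(339.7)), (196, np.float64(334.25), np.float64(340.61)), (197, np.float64(344.52), np.float64(341.66)), (198, np.float64(345.85), np.float64(342.93))]
```

Request:
arm_command(
  rows="0 0 3 0 0 0; 0 6 6 -0.5 0.3 0; 0 16 6 -0.9 0.6 0; 0 26 5 -0.9 0.6 0; 0 26 3 -0.9 0.6 0; 0 26 1.5 -0.9 0.6 0; 0 26 1 -0.9 0.6 0",
)

```text
t: 7.88
tool_pos: [0.4348, 0.0419, 0.0967]
tool_rot: [-2.299, -2.14, 0.001]
contact_force: [-0.4, 0.1, -0.5]
opening: -0.0001
```

Request:
arm_command(
  rows="0 0 -1 0 0 0; 0 0 -2 0 0 0",
)

```text
t: 8.12
tool_pos: [0.4352, 0.0418, 0.0957]
tool_rot: [-2.299, -2.14, 0.002]
contact_force: [-5.4, 1.0, 11.7]
opening: 0.0002
```

Request:
arm_command(
  rows="-0.8 -1 -1.9 0 0 0; -1.1 -3 -2.2 0 0 0; -1.2 -5.5 -2.3 0 0 0; -1.3 -8 -2.4 0 0 0",
)

```text
t: 8.62
tool_pos: [0.435, 0.0359, 0.0956]
tool_rot: [-2.297, -2.135, -0.008]
contact_force: [-4.4, 13.4, 15.4]
opening: 0.0002
```

Request:
arm_command(
  rows="-1.5 -4 -2.3 0 0 0; -1.6 -6.5 -2.3 0 0 0; -1.8 -9 -2.4 0 0 0; -2 -11.5 -2.4 0 0 0",
)

```text
t: 9.12
tool_pos: [0.4344, 0.0264, 0.0957]
tool_rot: [-2.296, -2.131, -0.017]
contact_force: [-4.0, 12.3, 14.1]
opening: -0.0001
```

```bash
cat >> m.py <<'E'
def le(s,v,a=325):
    r=s["frame"][v,a:352].max(1).astype(float); i=np.where(r<85)[0][0]; return a+i-1+(r[i-1]-85)/(r[i-1]-r[i])
E
python3 - <<'E'
from m import *
S=cam("scene"); o=monitor.get_obs(); print(o["tool_pos"],o["contact_force"])
for v in range(188,200): print(v,S["frame"][v,326:368].max(1))
a=cv2.resize(S["frame"][150:240,300:420],None,fx=6,fy=6,interpolation=cv2.INTER_CUBIC); cv2.imwrite("pics/s4.png",a[:,:,::-1])
E
```

```text
[0.43437039 0.02621198 0.09567   ] [-3.68641765 11.68127139 15.03044471]
188 [145 146 135  83  86  81  69 140 250 255 134  41  49  48  48  48  47  49
  49  46  48  45  47  48  45  39  93  94  73  51 129 163 166 120  98  79
  75  85  86  91  93  86]
189 [130 135  83  86  81  68 140 247 255 197  42  38  46  49  49  51  49  49
  50  50  47  47  50  45  46  39  84  93  73  50 123 125 125 128 131 122
 100  68  70  75  85  89]
190 [ 83  83  87  83  77 178 248 255 253  82  38  46  50  50  50  49  48  50
  50  50  50  55  44  44  44  38  96  93  73  52 124 126 123 126 126 132
 104  97  96  81  68  73]
191 [ 87  88  85  83 113 255 248 250 165  34  41  50  51  51  49  50  49  50
  50  49  58  65  54  53  47  47  97  94  66  57 136 129 126 127 124 132
 101  93  90  94  96  84]
192 [ 89  87  89 123 167 150 146 152 168  64  44  47  52  52  53  50  51  51
  50  50  50  45  64  62  54  70  97  90  41  47 136 128 125 125 128 140
 114  92  92  93  97  97]
193 [ 88  88 135 174 161 155 154 155 167  99  41  48  53  51  49  52  51  53
  51  51  49  48  45  45  52  72  86  58  36  67 131 125 125 126 137 1
[... 384 characters left out ...]
 [ 89  89 113 113 104 116 151 156 152 158 171 126 102  66  40  43  47  47
  49  48  49  47  44  44  44  45  53 100 133 126 125 133 137 141 133  79
  63  74  87  91  98  93]
197 [ 90  89 103 108 112 112 112 114 109 127 151 164 175 128 100  82  63  47
  51  40  48  46  57  54  83  89  97 132 128 127 136 137 206 153  79  46
  90  83  70  77  86  89]
198 [ 91  90  88  93  97 106 111  96  84  83  95 129 149 165 174 147 125 108
 112  98 112  87 100  99 137 134 130 127 129 139 131 127 255 149  55  57
 102  96  95  82  70  78]
199 [ 91  91  90  90  91  84  98  89  90  88  87  84  86 130 150 151 171 169
 169 169 159 131 132 132 130 127 126 129 140 134  84  84  82  53  59  57
 102  96  96  97  99  83]
```

The tips now grip behind the apex and the tray follows: about 25 mm out so far. I'll continue.

Request:
arm_command(
  rows="-1.7 -4 -2.2 0 0 0; -1.8 -6.5 -2.2 0 0 0; -2 -9 -2.3 0 0 0; -2.1 -11.5 -2.3 0 0 0; -2.3 -14 -2.3 0 0 0",
)

```text
t: 9.8
tool_pos: [0.4335, 0.0141, 0.0958]
tool_rot: [-2.296, -2.127, -0.027]
contact_force: [-3.3, 11.6, 13.8]
opening: -0.0004
```

Request:
arm_command(
  rows="-1.5 -4 -2.2 0 0 0; -1.6 -6.5 -2.2 0 0 0; -1.8 -9 -2.3 0 0 0; -1.9 -11.5 -2.3 0 0 0; -2 -14 -2.3 0 0 0",
)

```text
t: 10.42
tool_pos: [0.4329, 0.0021, 0.0958]
tool_rot: [-2.295, -2.123, -0.037]
contact_force: [-3.9, 12.9, 12.8]
opening: 0.0
```

Run:
```python
from m import *
S=cam("scene"); o=monitor.get_obs(); print(o["tool_pos"],o["contact_force"],o["tool_rot"])
for v in range(186,192): print(v,S["frame"][v,318:345].max(1))
```

```text
[0.43289461 0.0018511  0.09576369] [-2.92575267 11.79512082 14.00396261] [-2.29520165 -2.12293097 -0.03612795]
186 [130  82  85  86  79 105 181 255 255 133  38  42  49  50  50  49  49  52
  49  49  45  49  46  45  43  50  96]
187 [ 86  88  89  86  89 154 255 155 163  33  41  49  51  51  52  50  51  51
  51  50  47  56  63  47  40  53  96]
188 [ 87  88  84  92 131 162 156 158 172  43  43  49  52  53  52  50  51  52
  52  51  50  66  76  56  59  75  97]
189 [ 91  87  96 132 163 158 156 159 172  64  43  50  52  54  51  51  51  52
  49  50  50  45  45  52  73  88  88]
190 [ 91  85 130 173 163 158 157 159 163 126  50  45  50  51  51  52  53  52
  52  51  50  49  49  45  45  51  48]
191 [ 90  86 143 164 157 164 158 157 160 169 112  50  46  50  51  52  52  51
  51  50  50  49  52  47  45  46  41]
```

About 48 mm is out, so roughly 46 mm of tray is past the rails. I'll lift, open and go over the exposed end.

Request:
arm_command(
  rows="0 0 3 0 0 0; 0 0 12 0 0 0; -0.7 -10 24 -0.6 0.4 0.2; -1.5 -22 24 -1.1 0.7 0.3; -1.5 -28 24 -1.1 0.7 0.3; -1.5 -28 24 -1.1 0.7 0.3; -1.5 -28 20 -1.1 0.7 0.3; -1.5 -28 20 -1.1 0.7 0.3",
  jaw=1,
  squeeze=20,
)

```text
t: 11.48
tool_pos: [0.4309, -0.0259, 0.115]
tool_rot: [-2.293, -2.132, -0.0]
contact_force: [0.8, -0.2, -0.2]
opening: 0.085
```

Run:
```python
from m import *
o=monitor.get_obs(); print(o["tool_pos"],o["tool_rot"],o["contact_force"],o["opening"])
S=cam("scene"); T=cam("top"); save(T,"t5.png")
c=lambda f:cv2.resize(f,None,fx=5,fy=5,interpolation=cv2.INTER_CUBIC)
a=np.hstack([c(S["frame"][140:230,280:360]),c(T["frame"][190:280,280:360])]); cv2.imwrite("pics/c5.png",a[:,:,::-1])
```

```text
[ 0.43087194 -0.02589681  0.11497911] [-2.29292130e+00 -2.13212252e+00 -4.31435333e-04] [ 0.83830331 -0.16152195 -0.17321026] 0.08504322920340104
```

View pics/c5.png

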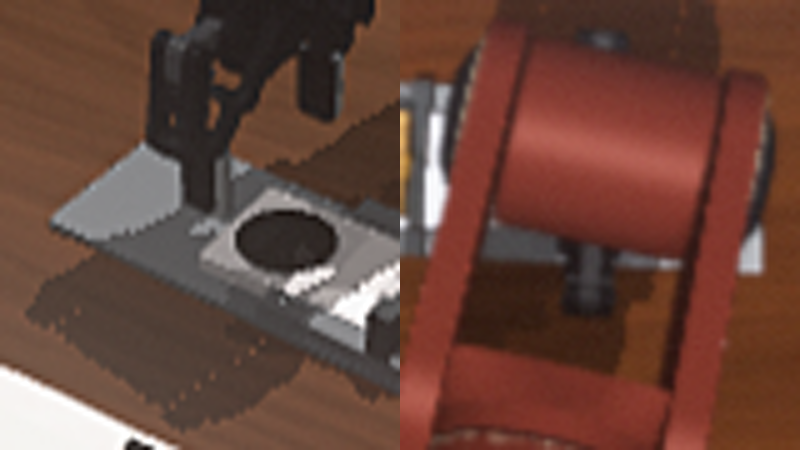

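Run:
```python
from m import *
S=cam("scene")
m=(S["frame"].max(2)<75).astype(np.uint8); k=np.zeros_like(m); k[181:196,325:350]=m[181:196,325:350]
n,l,st,ce=cv2.connectedComponentsWithStats(k); i=1+np.argmax(st[1:,4]); print("pad",st[i],ce[i],plane(S,ce[i],.019)*1000)
print("corners end +x side, -x side",plane(S,[(320.6,192.4),(334.4,178.2)],.016)*1000)
m0=(S0["frame"].max(2)<75).astype(np.uint8); print("orig pad scene was 440.1,34.0 vs top 434.7,35.0")
```

```text
pad [327 182  20  13 198] [336.71212121 187.71717172] [[440.88685085  -9.75690918  19.        ]]
corners end +x side, -x side [[473.27791114 -35.4249147   16.        ]
 [408.71803474 -35.51135606  16.        ]]
orig pad scene was 440.1,34.0 vs top 434.7,35.0
```

Run:
```python
from m import *
from scipy.spatial.transform import Rotation as Ro
o=monitor.get_obs(); R=Ro.from_rotvec(o["tool_rot"]).as_matrix(); p=o["tool_pos"]; print(R[:,1])
S=cam("scene"); T=cam("top")
q=lambda x,y,z:p+R@np.array([x,y,z])
ys=1 if R[0,1]>0 else -1
for nm,c in(("inner+x",ys*.0425),("inner-x",-ys*.0425),("back+x",ys*.057),("back-x",-ys*.057)):
    for a in(-.011,.011): print(nm,a,"S",proj(S,[q(a,c,.060)]).round(1),"T",proj(T,[q(a,c,.060)]).round(1))
f=S["frame"]
for v in range(172,188): print(v,f[v,308:332].max(1))
t=T["frame"]
for u in(315,317,319): print(u,t[244:258,u].max(1))
for v in(244,248): print(v,t[v,306:328].max(1))
```

```text
[ 0.99735594 -0.0723924  -0.00636135]
inner+x -0.011 S [[319.1 178.9]] T [[322.4 209.5]]
inner+x 0.011 S [[326.7 182.3]] T [[314.4 209.1]]
inner-x -0.011 S [[339.7 161.4]] T [[320.9 240.8]]
inner-x 0.011 S [[347.1 164.4]] T [[312.7 240.4]]
back+x -0.011 S [[315.4 182. ]] T [[322.7 204.2]]
back+x 0.011 S [[323.  185.5]] T [[314.6 203.8]]
back-x -0.011 S [[343.  158.6]] T [[320.6 246.2]]
back-x 0.011 S [[350.4 161.6]] T [[312.4 245.8]]
172 [138 140 140 141 145 150 130 103  40  44  43  46  42  41  51  98  91  48
 158 137 124 121 107 114]
173 [140 139 139 139 139 142 146 161  43  42  46  46  47  44  46  94  90  45
 153 149 153 140  99 105]
174 [139 139 140 139 140 139 143 156  48  43  49  45  48  43  36  96  89  54
 154 132 134  81  86  88]
175 [139 139 139 138 139 139 141 154  62  44  46  47  47  46  38  96  89  67
 141  81  81  85  86  86]
176 [140 140 140 139 139 140 143 153  61  43  45  47  46  44  40  94  89  69
  86  86  87  85  88  87]
177 [139 140 141 139 140 139 141 152  62  41  46  46  48  44  39  96  90  71
  88  87  87  88  88  87]
178 [140 139 139 140 139 140 141 152  61  44
[... 573 characters left out ...]

184 [147 129 134  84  84  85  88  90  89  88  86 110 105 150 150 138 105 103
 116 182 114  55  40  45]
185 [133  85  85  87  89  91  92  89  89  87 109 152 151 147 127 144 145 150
 171 149  41  40  48  50]
186 [ 86  87  90  91  91  92  91  90  90  87 137 134 132 133  75 132 148 163
 171  56  41  46  49  51]
187 [ 90  91  92  91  91  90  92  91  91  89  87  85  82  79  87 126 163 162
 175  43  45  51  52  52]
315 [41 52 48 39 45 40 35 29 37 55 63 65 64 61]
317 [69 67 62 56 66 61 52 43 37 52 64 66 64 62]
319 [60 65 61 52 59 53 45 40 36 45 60 64 65 63]
244 [53 53 53 52 52 49 44 40 35 41 59 69 67 60 44 36 45 59 63 63 65 66]
248 [55 57 58 57 57 61 51 40 41 45 60 66 67 59 44 39 46 57 68 68 69 69]
```

Run:
```python
from m import *
f=S0["frame"]; m=(f.min(2)>190).astype(np.uint8); k=np.zeros_like(m); k[190:275,210:335]=m[190:275,210:335]
m=k; c=max(cv2.findContours(m,cv2.RETR_EXTERNAL,cv2.CHAIN_APPROX_NONE)[0],key=cv2.contourArea)
P=plane(S0,c.reshape(-1,2),.022)[:,:2]*1000; print("scene lightbox top",cv2.minAreaRect(P.astype(np.float32)))
b=(f.max(2)<110).astype(np.uint8); k=np.zeros_like(b); 
hull=np.zeros_like(b); cv2.fillPoly(hull,[cv2.convexHull(c)],1); hull=cv2.erode(hull,np.ones((3,3),np.uint8))
ys,xs=np.nonzero(b*hull); P=plane(S0,np.c_[xs,ys],.028)[:,:2]*1000; print("scene blocks",cv2.minAreaRect(P.astype(np.float32)),"top: 634.9 -59.6")
# rack plate corners at -x end in scene: bare-plate blob
h=((np.ptp(f.astype(int),axis=2)<14)&(f.max(2)>95)&(f.max(2)<160)).astype(np.uint8); k=np.zeros_like(h);k[160:205,285:345]=h[160:205,285:345]
c=max(cv2.findContours(k,cv2.RETR_EXTERNAL,cv2.CHAIN_APPROX_NONE)[0],key=cv2.contourArea)
P=plane(S0,c.reshape(-1,2),.006)[:,:2]*1000; r=cv2.minAreaRect(P.astype(np.float32)); print("scene plate",r,cv2.boxPoints(r).round(1).tolist())
```

```text
scene lightbox top ((638.126953125, -58.05567932128906), (214.44309997558594, 102.98368835449219), 88.42903137207031)
scene blocks ((639.8402099609375, -56.69470977783203), (181.2601776123047, 86.7135238647461), 88.65934753417969) top: 634.9 -59.6
scene plate ((433.8431701660156, -47.573326110839844), (154.91897583007812, 95.40306854248047), 86.19292449951172) [[381.1000061035156, -121.69999694824219], [476.29998779296875, -128.0], [486.6000061035156, 26.5], [391.3999938964844, 32.900001525878906]]
```

Request:
arm_command(
  rows="2 5 -8 0 -0.4 0.4; 2.5 6 -16 0 -0.4 0.4; 2.5 6 -24 0 -0.4 0.4; 2.5 6 -31 0 -0.4 0.4; 2.5 6 -35 0 -0.4 0.4; 2.5 6 -38 0 -0.4 0.4; 2.5 6 -40 0 -0.4 0.4; 2.5 6 -41 0 -0.4 0.4",
)

```text
t: 12.72
tool_pos: [0.434, -0.0201, 0.0748]
tool_rot: [-2.29, -2.145, -0.01]
contact_force: [0.6, -0.3, 0.6]
opening: 0.0855
```

Run:
```python
from m import *
o=monitor.get_obs(); print(o["tool_pos"],o["tool_rot"],o["contact_force"],o["opening"])
S=cam("scene")
c=lambda f:cv2.resize(f,None,fx=7,fy=7,interpolation=cv2.INTER_CUBIC)
cv2.imwrite("pics/c6.png",c(S["frame"][145:220,290:390])[:,:,::-1])
```

```text
[ 0.43401823 -0.02007397  0.07482949] [-2.28998522 -2.14455169 -0.0099609 ] [ 0.63268614 -0.30252957  0.60847993] 0.08548268539458438
```

View pics/c6.png

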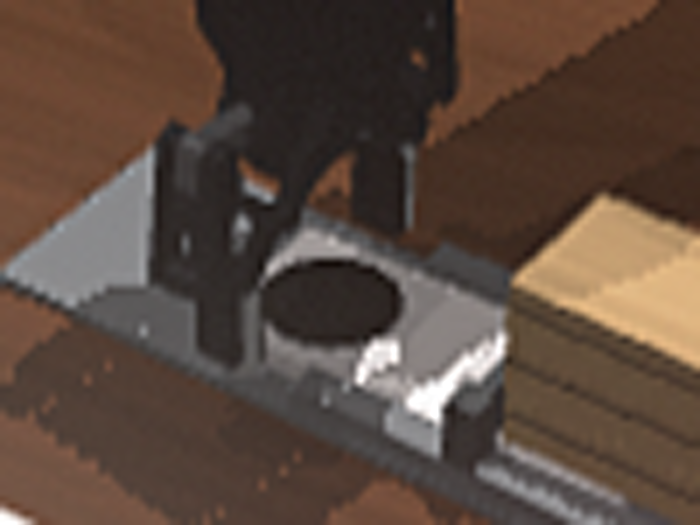

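The fingers straddle the exposed end, clear of the rails, and the boxes stand upright against the bar. Now I close gently.

Request:
arm_command(
  rows="0 0 -1 0 0 0; 0 0 -1 0 0 0; 0 0 -1 0 0 0; 0 0 -1 0 0 0; 0 0 -1 0 0 0; 0 0 -1 0 0 0",
  jaw=0,
  squeeze=20,
)

```text
t: 13.52
tool_pos: [0.434, -0.0201, 0.0739]
tool_rot: [-2.29, -2.145, -0.01]
contact_force: [-2.3, -0.2, 3.8]
opening: 0.0634
```

Request:
arm_command(
  rows="-0.3 -1 0.2 0 0 0; -0.5 -4 0.3 0 0 0; -0.8 -8 0.3 0 0 0; -1.2 -13 0.3 0 0 0; -1.5 -18 0.3 0 0 0; -1.8 -23 0.3 0 0 0; -2.1 -28 0.3 0 0 0; -2.4 -33 0.3 0 0 0",
  squeeze=25,
)

```text
t: 14.52
tool_pos: [0.4315, -0.0534, 0.074]
tool_rot: [-2.29, -2.144, -0.009]
contact_force: [1.1, 2.9, 0.4]
opening: 0.063
```

Request:
arm_command(
  rows="-0.3 -5 0 0 0 0; -0.7 -10 0 0 0 0; -1 -15 0 0 0 0; -1.3 -20 0 0 0 0; -1.6 -25 0 0 0 0; -2 -30 0 0 0 0; -2.3 -35 0 0 0 0; -2.6 -40 0 0 0 0; -2.8 -43 0 0 0 0; -2.9 -45 0 0 0 0; -2.9 -45 0 0 0 0",
)

```text
t: 15.9
tool_pos: [0.4285, -0.0987, 0.074]
tool_rot: [-2.29, -2.145, -0.009]
contact_force: [-0.3, -0.4, -1.6]
opening: 0.0633
```

Run:
```python
from m import *
o=monitor.get_obs(); print(o["tool_pos"],o["contact_force"],o["opening"])
S=cam("scene")
c=lambda f:cv2.resize(f,None,fx=5,fy=5,interpolation=cv2.INTER_CUBIC)
cv2.imwrite("pics/c7.png",c(S["frame"][135:240,270:425])[:,:,::-1])
```

```text
[ 0.42854836 -0.09865851  0.07404429] [-0.26007595 -0.36698485 -1.57108559] 0.06333401655003948
```

View pics/c7.png

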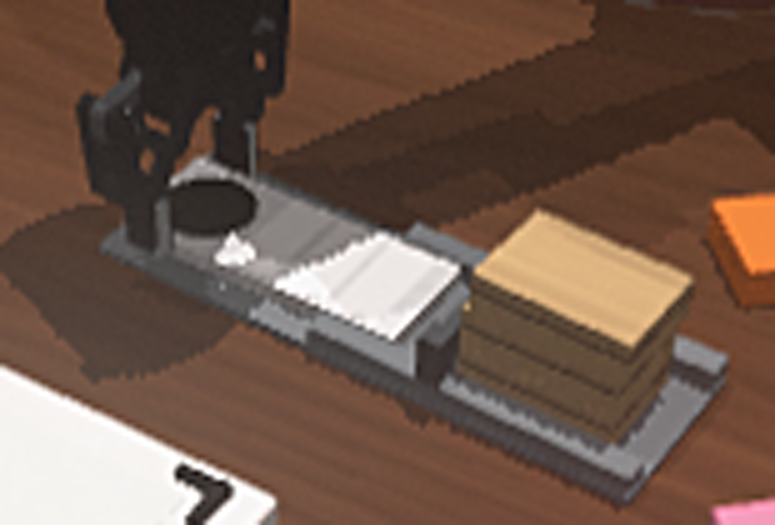

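The tray is out past the bar and the boxes have dropped and stand upright behind it. Next I locate the tray's middle for the regrip.

Run:
```python
from m import *
S=cam("scene"); T=cam("top"); f=S["frame"]
print("far corners",plane(S,[(270+463/5,135+268/5),(270+395/5,135+340/5)],.016).round(4)*1000)
m=(f.max(2)<75).astype(np.uint8); k=np.zeros_like(m); k[169:184,304:323]=m[169:184,304:323]
n,l,st,ce=cv2.connectedComponentsWithStats(k); i=1+np.argmax(st[1:,4]); print("pad",st[i],ce[i],plane(S,ce[i],.019)*1000)
t=T["frame"]; 
w=((t.min(2)>190)).astype(np.uint8); k=np.zeros_like(w);k[205:245,285:352]=w[205:245,285:352]
n,l,st,ce=cv2.connectedComponentsWithStats(k); i=1+np.argmax(st[1:,4]); print("top white",st[i])
x,y,ww,h=st[i][:4]; print(plane(T,[(x-.5,224)],.016)*1000)
for v in(215,225,235): print(v,t[v,284:300].min(1))
```

```text
far corners [[407.5  43.4  16. ]
 [470.5  41.   16. ]]
pad [304 171  18  11 167] [311.70658683 176.05389222] [[434.5728571  -86.53328208  19.        ]]
top white [294 214  29  23 516]
[[436.22735508  41.5985823   16.        ]]
215 [101  90 156 176 176 174 174 176 174 162 190 240 247 247 248 248]
225 [ 93 157 175 177 177 178 179 174 163 162 215 243 248 247 248 248]
235 [ 86 125 139 142 137 152 153 152 128 142 234 245 246 246 246 246]
```

Request:
arm_command(
  rows="0 0 -0.3 0 0 0; 0 0 -0.3 0 0 0; 0 0 -0.3 0 0 0; 0 0 6 0 0 0; 0 0 14 0 0 0; 1 15 17 0 0 0; 2.4 35 17 0 0 0; 3.6 54 17 0 0 0; 4.1 61.5 17 0 0 0; 4.1 61.5 10 0 0 0; 4.1 61.5 4 0 0 0; 4.1 61.5 1 0 0 0",
  jaw=1,
)

```text
t: 17.55
tool_pos: [0.4322, -0.0372, 0.0742]
tool_rot: [-2.29, -2.143, -0.008]
contact_force: [0.5, 0.2, 0.3]
opening: 0.0854
```

Request:
arm_command(
  rows="0 0 -0.3 0 0 0; 0 0 -0.3 0 0 0; 0 0 -0.3 0 0 0; 0 0 -0.3 0 0 0; 0 0 -0.3 0 0 0; 0 0 -0.3 0 0 0",
  jaw=0,
  squeeze=30,
)

```text
t: 18.3
tool_pos: [0.4321, -0.0372, 0.0738]
tool_rot: [-2.29, -2.143, -0.008]
contact_force: [0.5, -0.5, -2.0]
opening: 0.0631
```

Request:
arm_command(
  rows="0 0 1 0 0 0; 0 0 3 0 0 0; 0 0 7 0 0 0; 0 0 13 0 0 0; 0 0 22 0 0 0; 0 0 32 0 0 0; 0 0 40 0 0 0; 0 0 45 0 0 0; 0 0 45 0 0 0",
)

```text
t: 19.42
tool_pos: [0.4324, -0.0372, 0.1194]
tool_rot: [-2.29, -2.144, -0.009]
contact_force: [-0.9, 0.4, -1.0]
opening: 0.0631
```

Run:
```python
from m import *
from scipy.spatial.transform import Rotation as Ro
o=monitor.get_obs(); R=Ro.from_rotvec(o["tool_rot"]).as_matrix(); print(o["tool_pos"],o["contact_force"],o["wrist_torque"],o["opening"],"heading",np.degrees(np.arctan2(R[1,1],R[0,1])),R[:,2])
S=cam("scene"); T=cam("top"); save(T,"t8.png")
c=lambda f:cv2.resize(f,None,fx=4.5,fy=4.5,interpolation=cv2.INTER_CUBIC)
cv2.imwrite("pics/c8.png",c(S["frame"][120:245,240:410])[:,:,::-1])
```

```text
[ 0.43240638 -0.03723413  0.11936627] [-0.89846861  0.35451495 -0.97380338] [0.0095858  0.01457098 0.03181013] 0.06309231567121192 heading -3.7885185744620675 [ 9.46634885e-04  7.18285339e-03 -9.99973755e-01]
```

View pics/c8.png

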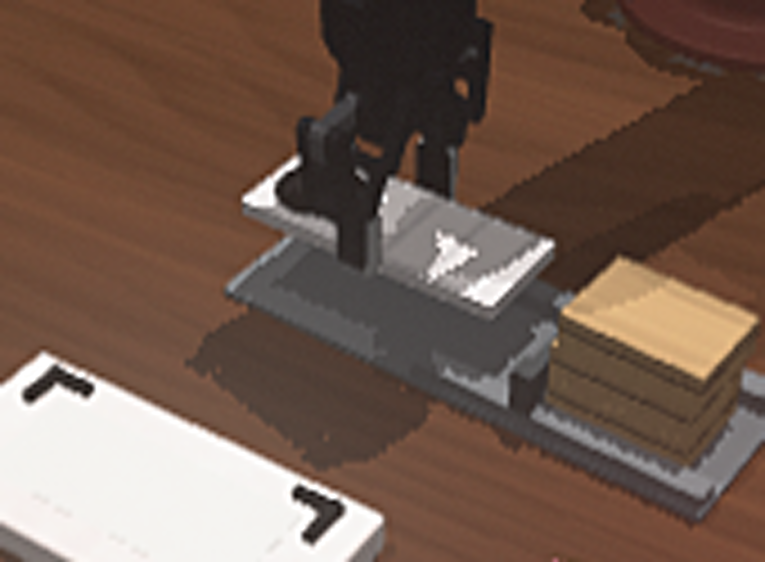

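Run:
```python
from m import *
S=cam("scene"); o=monitor.get_obs()
P=plane(S,[(240+553/4.5,120+243/4.5),(240+490/4.5,120+308/4.5),(240+243/4.5,120+205/4.5)],.0616)*1000
print(P.round(1)); print("len,wid",np.linalg.norm(P[1]-P[2]),np.linalg.norm(P[0]-P[1]),"centre",(P[0]+P[2])/2, "tool",o["tool_pos"]*1000)
# where scene would see points at the tool: pad tips check
```

```text
[[ 409.7   42.2   61.6]
 [ 473.1   40.3   61.6]
 [ 467.7 -114.8   61.6]]
len,wid 155.18731035792067 63.51135879670707 centre [438.6565214  -36.30618828  61.6       ] tool [431.88253339 -37.11570561 118.48908423]
```

Run:
```python
from m import *
from scipy.spatial.transform import Rotation as Ro
S=cam("scene"); o=monitor.get_obs(); R=Ro.from_rotvec(o["tool_rot"]).as_matrix(); p=o["tool_pos"]
q=lambda x,y,z:p+R@np.array([x,y,z]); print("tool x axis",R[:,0])
for a in(-.011,.011):
  for c in(.032,.045):
    print("tip",a,c,proj(S,[q(a,c,.066)]).round(1),proj(S,[q(a,-c,.066)]).round(1))
zt=p[2]-.0616
print("tray centred: far-x corner, far+x corner, near+x corner",proj(S,[q(.08*np.sign(R[1,0]),-.032,zt),q(.08*np.sign(R[1,0]),.032,zt),q(-.08*np.sign(R[1,0]),.032,zt)]).round(1))
print("seen (362.9,174) (348.9,188.4) (294,165.6)")
f=S["frame"]
for v in range(172,184): print(v,f[v,312:330].max(1))
for v in(162,164,165,166,167,168): print(v,f[v,286:306].max(1))
for v in(184,186,187,188,189,190): print(v,f[v,338:360].max(1))
```

```text
tool x axis [0.06613743 0.99778157 0.00760176]
tip -0.011 0.032 [[317.7 176.3]] [[333.1 163.3]]
tip -0.011 0.045 [[314.4 179.1]] [[336.1 160.8]]
tip 0.011 0.032 [[325.2 179.6]] [[340.5 166.3]]
tip 0.011 0.045 [[322.  182.5]] [[343.5 163.8]]
tray centred: far-x corner, far+x corner, near+x corner [[365.  173.2]
 [350.1 187.4]
 [295.  163.4]]
seen (362.9,174) (348.9,188.4) (294,165.6)
172 [153 152 176  43  43  48  46  45  42  60  94  87  64 143 137 133 126 122]
173 [102 119 166  44  42  48  47  45  45  50  94  88  61 147 136 130 124 131]
174 [108 114 121  45  46  46  45  47  45  50  94  88  59 143 125 124 134 139]
175 [ 92 105 119  56  45  48  48  46  44  48  96  88  62 131 126 134 139 138]
176 [ 70  77 100  44  44  48  46  47  46  54  95  86  77 130 131 139 140 139]
177 [ 74  75  77  48  45  49  46  48  45  50  95  88  74 126 129 131 136 138]
178 [ 76  76  78  66  58  57  49  44  42  50  95  87  73 117 121 119 126 132]
179 [ 75  77  74  79  82  81  65  57  49  67  93  87  83 112 103 110 122 118]
180 [ 76  76  74  76  75  77  81  77  70  95  92  86  93 103 113 108 107 109]
181 [ 76  76
[... 577 characters left out ...]
9 110 104  98 117 148 150 159 168
 146 108]
168 [106 110 111 112 112 108 107 106  96 104 118 109 110 107 103 112 136 149
 160 173]
184 [102 122 148 139 191 206 255 250 227 238 239 241 243 251 249 162  98  96
  79  70  73  74]
186 [100 108 113 108 102  89 169 241 232 249 247 250 247 152  95 100  76  62
  65  66  67  72]
187 [ 68  89 111 101 107 106  99  85 126 239 241 250 152  92  97  80  65  67
  67  68  65  66]
188 [ 73  70  71  76  94 100 105 108 102  91 106 145  92  96  82  73  74  75
  70  69  68  67]
189 [ 73  76  74  72  71  78  93 100 106 112 110 104  99  82  71  73  76  75
  76  76  70  70]
190 [ 76  76  75  76  74  75  72  67  88 113 104 103  84  71  74  75  76  76
  75  76  74  72]
```

The tray is centred in the grip to within about 1–2 mm, because the fingers and the tray corners show the same pixel shift of (-0.9,+0.7). With both cameras corrected, the bed is at about (635.5,-57.8) and needs a +2.5° turn. I'll carry it over.

Request:
arm_command(
  rows="5 0 0 0 0 0; 18 -2 0 0 0 0.2; 38 -4 0 0 0 0.5; 62 -6 0 0 0 0.8; 87 -9 0 0 0 1.1; 112 -11 0 0 0 1.4; 137 -14 0 0 0 1.7; 162 -16 0 0 0 2; 183 -18 0 0 0 2.3; 197 -20 0 0 0 2.5; 203.5 -20.6 0 0 0 2.5; 203.5 -20.6 0 0 0 2.5",
)

```text
t: 21.12
tool_pos: [0.6354, -0.0577, 0.1181]
tool_rot: [-2.242, -2.191, -0.007]
contact_force: [0.0, -0.4, -2.5]
opening: 0.063
```

Run:
```python
from m import *
from scipy.spatial.transform import Rotation as Ro
S=cam("scene"); T=cam("top"); o=monitor.get_obs(); R=Ro.from_rotvec(o["tool_rot"]).as_matrix(); p=o["tool_pos"]
print(p,o["contact_force"],o["opening"],np.degrees(np.arctan2(R[1,1],R[0,1])),R[:,2])
q=lambda x,y,z:p+R@np.array([x,y,z]); zt=p[2]-(p[2]-.0738+.016)
print("pred tray top corners",proj(S,[q(sx*.08,sy*.032,zt) for sx,sy in((1,1),(1,-1),(-1,-1),(-1,1))]).round(1).tolist())
a=cv2.resize(S["frame"][150:280,205:345],None,fx=4.6,fy=4.6,interpolation=cv2.INTER_CUBIC); cv2.imwrite("pics/c9.png",a[:,:,::-1])
```

```text
[ 0.63481338 -0.05760206  0.11813594] [ 0.15705668  0.1702945  -1.88129917] 0.06344990050247824 -1.2929083748136694 [-0.00207206  0.00780034 -0.99996743]
pred tray top corners [[291.5, 240.1], [310.3, 220.8], [251.6, 193.5], [231.6, 209.9]]
```

View pics/c9.png

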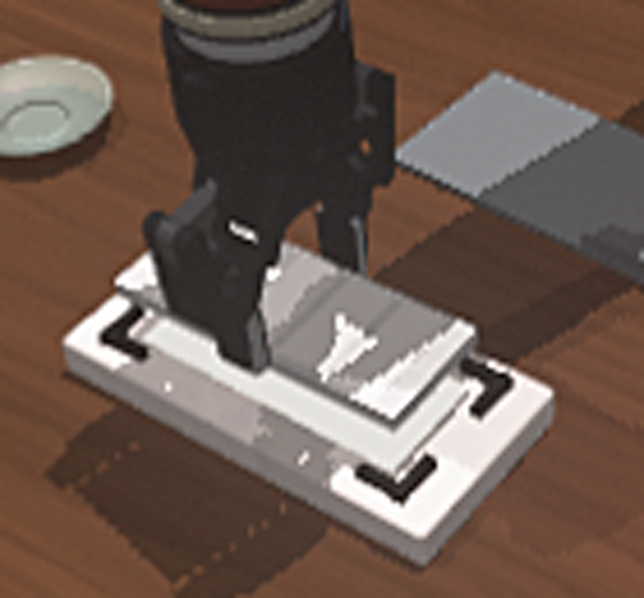

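The tray hangs squarely over the bed, inside the four blocks, and the measured centres agree within about 1 mm. I'll lower it.

Request:
arm_command(
  rows="0 0 -3 0 0 0; 0 0 -8 0 0 0; 0 0 -13 0 0 0; 0 0 -17 0 0 0; 0 0 -20 0 0 0; 0 0 -22 0 0 0; 0 0 -23 0 0 0; 0 0 -23.5 0 0 0",
)

```text
t: 22.22
tool_pos: [0.6349, -0.0576, 0.0947]
tool_rot: [-2.241, -2.191, -0.006]
contact_force: [0.1, 0.5, -0.5]
opening: 0.0632
```

Request:
arm_command(
  rows="0 0 -1 0 0 0; 0 0 -2 0 0 0; 0 0 -3 0 0 0; 0 0 -3 0 0 0",
)

```text
t: 22.72
tool_pos: [0.6348, -0.0576, 0.0915]
tool_rot: [-2.241, -2.191, -0.006]
contact_force: [0.4, 0.3, -1.6]
opening: 0.063
```

Request:
arm_command(
  rows="0 0 -0.6 0 0 0; 0 0 -1.2 0 0 0; 0 0 -1.2 0 0 0",
)

```text
t: 23.1
tool_pos: [0.6347, -0.0576, 0.0903]
tool_rot: [-2.241, -2.191, -0.006]
contact_force: [0.6, -0.5, -2.5]
opening: 0.0627
```

Request:
arm_command(
  rows="0 0 -0.4 0 0 0; 0 0 -0.8 0 0 0; 0 0 -0.8 0 0 0",
)

```text
t: 23.48
tool_pos: [0.6349, -0.0576, 0.0897]
tool_rot: [-2.241, -2.191, -0.006]
contact_force: [-1.1, 0.6, 0.2]
opening: 0.0632
```

The tray has landed at the expected height and its weight is off the gripper. I'll release and rise.

Request:
arm_command(
  rows="0 0 -0.2 0 0 0; 0 0 -0.2 0 0 0; 0 0 -0.2 0 0 0; 0 0 -0.2 0 0 0; 0 0 6 0 0 0; 0 0 20 0 0 0; 0 0 45 0 0 0; 0 0 80 0 0 0; 0 0 120 0 0 0; 0 0 150 0 0 0",
  jaw=1,
)

```text
t: 24.72
tool_pos: [0.6355, -0.0577, 0.2434]
tool_rot: [-2.243, -2.193, -0.009]
contact_force: [-0.2, -0.7, 0.5]
opening: 0.0854
```

Request:
arm_command(
  rows="-20 -20 0 0 0 0; -60 -60 0 0 0 0; -90 -105 0 0 0 0; -120 -150 0 0 0 0; -150 -195 0 0 0 0; -160 -220 0 0 0 0; -160 -230 0 0 0 0; -160 -230 0 0 0 0",
)

```text
t: 25.72
tool_pos: [0.4759, -0.2878, 0.2441]
tool_rot: [-2.244, -2.194, -0.01]
contact_force: [0.1, 0.6, -0.2]
opening: 0.0854
```

Run:
```python
from m import *
o=monitor.get_obs(); print(o["t"],o["tool_pos"],o["contact_force"],o["opening"])
S=cam("scene"); T=cam("top"); t=T["frame"]
c=lambda f,k:cv2.resize(f,None,fx=k,fy=k,interpolation=cv2.INTER_CUBIC)
A=c(S["frame"][150:275,210:430],3.6); B=c(t[125:255,235:375],3.6)
h=max(A.shape[0],B.shape[0]); W=np.zeros((300+300,800,3),np.uint8)
A=c(S["frame"][150:275,210:430],2.35); B=c(t[125:255,235:375],2.3); W[:A.shape[0],:A.shape[1]]=A; W[298:298+B.shape[0],:B.shape[1]]=B
C=c(t[130:178,284:372],5); W[298:298+240,330:330+440]=C
cv2.imwrite("pics/c10.png",W[:,:,::-1])
```

```text
25.725 [ 0.47588885 -0.28779746  0.24412536] [ 0.11518882  0.60418591 -0.15482093] 0.08541928632001293
```

View pics/c10.png

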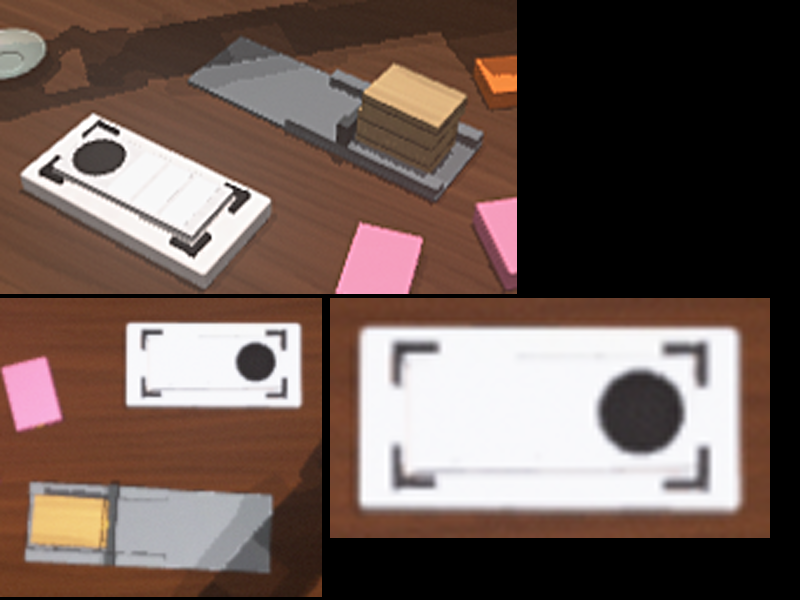

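```bash
python3 -c "
from h import *
workorder.finish_job(); o=monitor.get_obs(); print(o['t'],o['contact_force'])"
```

```text
the job is handed in; nothing more can be done
the job is handed in; nothing more can be done
```

The tray lies flat between the four corner blocks of the light box, and the job is handed in at about 25.7 s of the 72 s limit. I slid it about 48 mm by pressing on the rubber pad. I then drew it out by the exposed end, regripped it at its middle, and set it down slowly.

- **Last pictures:** Both cameras show the tray inside all four blocks. The three boxes stand upright behind the cross bar, the bystanders in view are undisturbed, and the gripper is well clear.
- **Forces:** Readings taken at the end of each move never showed more than about 15.5 N down on the pad. At set-down the wrist force changed by only about 2 N, which is the tray's weight.
- **What went wrong:** The first two drags slipped about 8–9 mm on the pad because the pressure fell below 10 N. I re-seated the tips behind the pad's apex, and the third drag held.
- **What disagreed:** The two cameras differed by about 4 mm in x. I settled this against the grip position, and the set-down height came out as predicted to within about 0.1 mm.

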